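# Lower the hot test kiln's drop-down door with the hooked rod

### The arm

A 6-joint arm with a two-finger parallel gripper is mounted at the origin on a cart in front of the work surface, level with it; the furniture and walls round the work are solid. World frame = base frame: x ahead of the robot, y to its left, z up, the work surface at z = 0. Lengths are in m, angles in degrees, forces in N, time in s.
With the tool pointing down it reaches from about 0.4 to 0.825 m from the base axis. Payload 7 kg.
Tool frame: the origin (TCP) lies midway between the tips of the shut fingers; the grasp point (between the pads) lies 19 mm behind it; z points along the fingers, y is the line along which they close (so a half turn about z gives the same grasp; the last joint's range is limited). The gripper opens to 88 mm and grips with 3 to 60 N. Pads are 19 mm wide; open, the fingers measure 130 mm over their backs; the gripper's body (78 mm by 193 mm) begins 47 mm behind the grasp point.
Start: joints at [89.215, 20.546, 0.682, 0, -70.136, -16.507], TCP at [0.201, 0.644, 0.227] pointing down, gripper open.
Joint ranges: [-176.03, 176.03], [-82.01, 121.73], [-58.28, 71.71], [-173.87, 95.51], [-174.79, -0.11], [-173.66, 173.66]. Speed limits (degrees/s): [136.94, 136.94, 172.46, 180, 180, 180].

### API

Orientations are given as a 3x3 rotation matrix whose columns are the frame's x, y, z axes.
In Python, from rig import robot gives the robot as it stands. Calls block until the motion is done:
- robot.goto(position, orientation): joint-space move of the TCP to a pose.
- robot.servo_line(position, ori=None, speed=0.15): straight line of the TCP; ori=None keeps the orientation; speed is the mean speed in m/s.
- robot.movej(angles): joint-space move.
- robot.move_gripper(opening): opening from 0.0 (shut) to 1.0 (fully open); the grip force is fixed at half the most; returns when the fingers have stopped.
- robot.dwell(seconds).
- robot.ik(position, orientation): joint angles nearest the present ones, or None.
- robot.grab_frame(name): name is "side" or "top" or "wrist"; returns (picture, depth): 400x640x3 uint8, red, green, blue; 400x640 float32, m along the optical axis (not along the pixel's ray), 0 where there is no reading.
- robot.camera_info(name): a dict with "vfov" (degrees; the focal length in pixels is half the picture's height over the tangent of half this angle, whatever the lens; pixels are square), "cx", "cy" (the principal point, pixels), "view" (4x4, takes a point from world to camera coordinates); the wrist camera has in their place "T_tool_cam" (4x4, takes a point from camera to tool coordinates, whose origin is the TCP and whose axes are the flange's). Camera axes: x right, y down, z forward; pixel columns grow to the right and rows downward; lengths in m; the calibration is good to about 2 mm. The wrist camera is an equidistant fisheye: a pixel r from the principal point sees the ray r / f radians off the axis. A picture is of the moment at which its call begins: read the wrist's pose just before it. camera_info takes no time and is no camera call.
A pose or a line that the arm cannot do raises robot.Unreachable and nothing moves.
- robot.job_done(): hands the job in; it is judged then, once.
Readings, each from a call of its own:
- robot.read_t(): time.
- robot.read_qpos(): joint angles.
- robot.read_qvel(): joint speeds.
- robot.read_effort(): joint torques, N m.
- robot.read_position(): TCP position.
- robot.read_tcp_rot(): TCP orientation.
- robot.read_force(): force on the tool from outside, world axes, zero at the start.
- robot.read_ft_torque(): the same for the moment, N m.
- robot.read_grip_width(): opening from 0.0 (shut) to 1.0 (fully open).
- robot.read_finger_force(): force on a finger pad.
Only numpy, scipy, OpenCV 4.12 (cv2) and the standard library are available. Lean on these libraries where they do the work, as an engineer would, in place of code of your own. Each camera call takes 0.05 s, during which the arm holds its last target. There are 200 camera calls.

### The job

The small test kiln has fired and is still hot: take the wooden-handled hooked rod, put its bent end through the eye on the kiln's door and use it to lower the door gently, never letting it drop, until it lies fully open. Then unhook and lay the rod down flat with its hot bent end on the loose ceramic slab and its handle on the bench, and let go. Nothing but the rod may touch the kiln or its door, and the two square clay dishes drying in front of the kiln must stay where they are.

Things in the scene. Friction and masses are not known exactly. Their poses are not given: they have to be found in the camera images.
- rod: Hooked rod, 0.14 kg, flat on the bench: wooden handle 150 long (x), 24 wide (y), 18 high (z), and a 7 mm round steel shank running on from its front, bent square to the left (+y) 165 ahead of the handle's centre; the nose is straight from y = 11 to 44, ends at y = 52, its tip turned 4 mm back. Origin at the handle's centre, x to the hook, z up. It balances 22 mm ahead of the origin.
- hook (a point): Middle of the rod's bent nose, at (165, 28, 0) mm in the rod's frame: the point that belongs in the eye. Same axes as the rod.
- door (a joint): Angle of the kiln's drop-down door about the level hinge at its bottom edge: 0 shut (upright), 1.57 fully open (level, inner side up, on two stop arms). Starts at 0 to 0.1. The hinge is slightly stiff: the door stays by itself up to about 0.35 rad, beyond that it falls under its own 0.4 kg unless held back; holding it at the eye takes about 2 N.
- door_hinge (a point): Middle of the door's hinge line, 140 mm above the bench; axes as kiln, the hinge line runs along y. The door is 190 wide (y), 160 high, 30 thick; when shut its outer face lies in the y-z plane through this point; it swings down toward -x.
- eye (a point): Centre of the steel eye on the door's outer face: a ring of 24 mm clear opening, wire 6 mm thick, its hole along y, parallel to the hinge, so that a nose pushed through it sideways can turn in it as the door swings. It stands 27 out from the outer face, 134 from the hinge line, midway across the door; the door's free edge is 26 beyond it. Its axes turn with the door.
- kiln: Front-loading test kiln on a four-legged stand, fixed: grey case 262 wide (y), 336 high (bung on top to 354), back at x = +189. Origin on the bench straight below the middle of the door's hinge line, x into the kiln, z up.
- bat: Loose slab of beige ceramic kiln shelf, 110 (x) x 150 (y) x 10 thick, 0.5 kg, flat on the bench to the left of the kiln: the heatproof rest for the rod's bent end. Origin at the centre of its underside, z up.
- green_dish_a: Loose square clay dish 115 x 115 x 39, drying on the bench in front of the kiln. Origin at the centre of its underside.
- green_dish_b: Loose square clay dish 88 x 88 x 30, drying on the bench to the right of the other one. Origin at the centre of its underside.

How it is judged:
By the outcome, as a careful person would: the job done as asked, in the order asked, and still so for the second after the job is handed in, with the robot touching nothing.
It also fails if it takes over 64 s, if anything falls off the work surface, if the arm or the gripper's body presses on something with over 40 N, if the wrist force passes 120 N, or if a joint passes its speed limit or range.

## Working session

There is one attempt and no reset: what is moved stays moved. The work goes in short steps, each a Python script; the robot and the scene stay as the last script left them, time stands still between calls to the robot, and variables do not carry over. Pictures are saved under pics/ and viewed, at most 10 in all, crops included, and the job is handed in when it is done.

```bash
ls; mkdir -p pics; cat > h.py <<'E'
import numpy as np, cv2
from rig import robot
def cam(n):
    c=robot.camera_info(n); f=200/np.tan(np.radians(c['vfov']/2)); return c,f
def cloud(n):
    "world points per pixel (static cameras)"
    im,d=robot.grab_frame(n); c,f=cam(n)
    v,u=np.mgrid[:400,:640]
    P=np.stack([(u-c['cx'])/f*d,(v-c['cy'])/f*d,d,np.ones_like(d)],-1)
    return im,d,(P@np.linalg.inv(c['view']).T)[...,:3]
E
python3 - <<'E'
from h import *
for n in('top','side'):
    im,d,P=cloud(n); np.savez('/tmp/'+n,im=im,d=d,P=P)
    cv2.imwrite(f'pics/{n}0.png',im[...,::-1])
    c,f=cam(n); print(n,f,c['cx'],c['cy'],np.linalg.inv(c['view']).round(3).tolist())
E
```

```text
pics
top 438.0330174585312 324.59247675166176 201.58386911690204 [[-0.005, -0.987, 0.162, 0.397], [-1.0, 0.004, -0.008, 0.002], [0.008, -0.162, -0.987, 1.428], [0.0, 0.0, 0.0, 1.0]]
side 437.3806813756572 320.53221519284386 193.95097502938074 [[-0.995, 0.057, -0.076, 0.674], [0.091, 0.337, -0.937, 1.278], [-0.027, -0.94, -0.341, 0.644], [0.0, 0.0, 0.0, 1.0]]
```

View pics/top0.png

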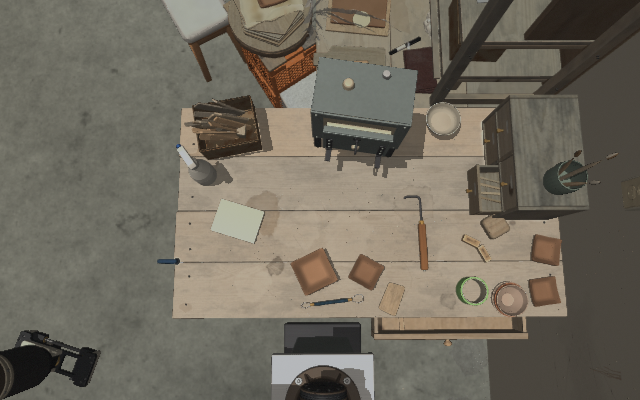

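View pics/side0.png

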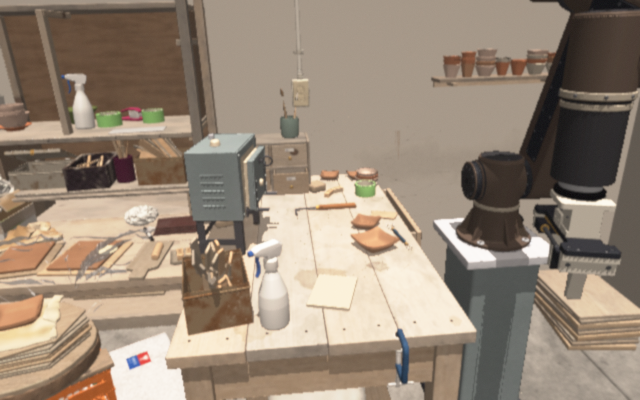

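The top view (up is +x, left is +y) shows:
- Rod: handle about (423,245), hook about (407,197).
- Bat: about (238,221).
- Dishes: about (315,271) and (366,272).
- Kiln: roof about (363,90), turned slightly, with the door and eye about (355,147).

Next I'll measure these.

```bash
python3 - <<'E'
from h import *
D=np.load('/tmp/top.npz'); im,P=D['im'],D['P']
c,f=cam('top'); 
def rect(m,name):
    pts=P[m]; r=cv2.minAreaRect(pts[:,:2].astype(np.float32)); print(name,m.sum(),'c',np.round(r[0],4),'size',np.round(r[1],4),'ang',round(r[2],2),'z',np.percentile(pts[:,2],[5,50,95]).round(4))
    return pts
hsv=cv2.cvtColor(im,cv2.COLOR_RGB2HSV)
def win(x0,y0,x1,y1):
    m=np.zeros((400,640),bool); m[y0:y1,x0:x1]=1; return m
Z=P[...,2]
print('bench z',np.median(Z[win(260,160,300,200)]))
zb=0
rect(win(410,190,435,275)&(Z>0.012)&(hsv[...,1]>120),'handle')
rect(win(400,190,432,275)&(Z>0.006),'rodall')
rect(win(205,195,270,245)&(Z>0.005),'bat')
rect(win(285,240,345,300)&(Z>0.008),'dishA')
rect(win(346,248,387,296)&(Z>0.008),'dishB')
p=rect(win(300,50,420,170)&(abs(Z-0.336)<0.006),'roof')
# highest door stuff: list of points in front of the roof
m=win(300,110,420,180)
for v in range(118,172,3):
    print(v,[tuple((P[v,u]*1000).round().astype(int)) for u in (335,345,352,356,360,370,385)])
s=cv2.resize(im[50:190,290:440],None,fx=5,fy=4.2,interpolation=cv2.INTER_CUBIC); cv2.imwrite('pics/topcrop.png',s[...,::-1])
S=np.load('/tmp/side.npz')['im'][120:260,170:310]; cv2.imwrite('pics/sidecrop.png',cv2.resize(S,None,fx=4.2,fy=4.2,interpolation=cv2.INTER_CUBIC)[...,::-1])
E
```

```text
bench z 0.0006876259863078937
handle 323 c [ 0.4871 -0.3249] size [0.1549 0.023 ] ang 1.58 z [0.014  0.0186 0.0235]
rodall 596 c [ 0.5326 -0.1784] size [0.3582 0.2745] ang 89.49 z [0.0065 0.0159 0.0232]
bat 1642 c [0.5481 0.1842] size [0.4343 0.1889] ang 73.83 z [0.0056 0.0103 0.0159]
dishA 989 c [0.4105 0.017 ] size [0.1763 0.1862] ang 89.32 z [0.0088 0.0215 0.0364]
dishB 508 c [ 0.4045 -0.1026] size [0.2082 0.1427] ang 87.35 z [0.0087 0.017  0.0286]
roof 5563 c [ 0.8729 -0.1134] size [0.2664 0.1613] ang 81.49 z [0.3327 0.3362 0.3397]
118 [(np.int64(806), np.int64(-36), np.int64(313)), (np.int64(801), np.int64(-62), np.int64(327)), (np.int64(798), np.int64(-80), np.int64(333)), (np.int64(798), np.int64(-90), np.int64(335)), (np.int64(798), np.int64(-101), np.int64(334)), (np.int64(797), np.int64(-127), np.int64(335)), (np.int64(797), np.int64(-166), np.int64(336))]
121 [(np.int64(806), np.int64(-37), np.int64(290)), (np.int64(803), np.int64(-64), np.int64(296)), (np.int64(799), np.int64(-82), np.int64(309)), (np.int64(797), np.int64(-92), np.int64(314)), (np.int64(795), np.int64(-10
[... 4747 characters left out ...]
(np.int64(762), np.int64(-214), np.int64(0))]
166 [(np.int64(752), np.int64(-46), np.int64(0)), (np.int64(753), np.int64(-79), np.int64(-4)), (np.int64(752), np.int64(-102), np.int64(2)), (np.int64(752), np.int64(-116), np.int64(0)), (np.int64(752), np.int64(-129), np.int64(1)), (np.int64(754), np.int64(-164), np.int64(-6)), (np.int64(751), np.int64(-213), np.int64(5))]
169 [(np.int64(741), np.int64(-45), np.int64(3)), (np.int64(741), np.int64(-79), np.int64(2)), (np.int64(743), np.int64(-103), np.int64(-5)), (np.int64(742), np.int64(-116), np.int64(-2)), (np.int64(742), np.int64(-129), np.int64(0)), (np.int64(742), np.int64(-163), np.int64(-1)), (np.int64(741), np.int64(-213), np.int64(3))]
```

View pics/topcrop.png

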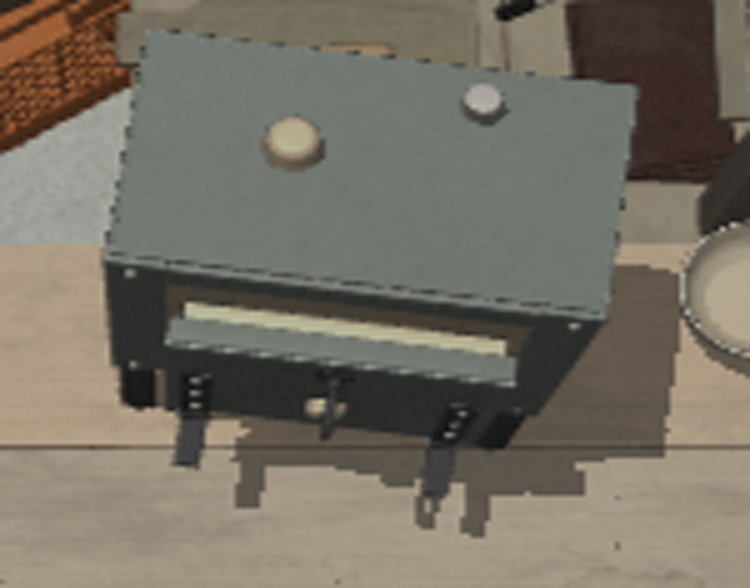

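View pics/sidecrop.png

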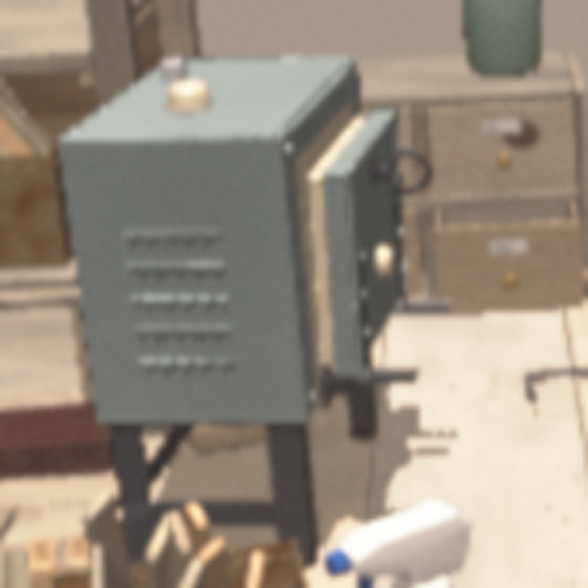

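Crop positions:
- **Eye ring:** side view about (268,161), top view about (356,139–154).
- **Knob:** sits below the eye.
- **Stop arms:** two of them, around top px (328,155) and (377,160).

Next I'll refine the eye, hook, kiln yaw, arms, bat and dishes.

```bash
python3 - <<'E'
from h import *
np.set_printoptions(suppress=True,precision=4)
D=np.load('/tmp/top.npz'); im,P=D['im'],D['P']; hsv=cv2.cvtColor(im,cv2.COLOR_RGB2HSV).astype(int); Z=P[...,2]
def ray(n,u,v):
    c,f=cam(n); T=np.linalg.inv(c['view']); d=T[:3,:3]@np.array([(u-c['cx'])/f,(v-c['cy'])/f,1]); return T[:3,3],d/np.linalg.norm(d)
def plane(n,u,v,z):
    o,d=ray(n,u,v); return o+d*(z-o[2])/d[2]
def tri(a,b):
    (o1,d1),(o2,d2)=a,b; s=np.linalg.lstsq(np.c_[d1,-d2],o2-o1,rcond=None)[0]; p,q=o1+s[0]*d1,o2+s[1]*d2; return (p+q)/2,np.linalg.norm(p-q)
print('eye tri',tri(ray('top',356.1,146.5),ray('side',268.1,161)))
def win(x0,y0,x1,y1):
    m=np.zeros((400,640),bool); m[y0:y1,x0:x1]=1; return m
def comp(m,name,z):
    n,l,s,c=cv2.connectedComponentsWithStats(m.astype(np.uint8)); k=1+np.argmax(s[1:,4]); v,u=np.nonzero(l==k)
    pts=np.array([plane('top',a,b,z)[:2] for a,b in zip(u,v)],np.float32); r=cv2.minAreaRect(pts); print(name,len(u),np.array(r[0]),np.array(r[1]),r[2]); return l==k,pts
comp(win(210,195,270,248)&(hsv[...,1]<60)&(hsv[...,2]>150)&(abs(Z-.01)<.012),'bat',.01)
comp(win(285,240,345,300)&(hsv[...,1]>115),'dishA',.03)
comp(win(346,248,390,296)&(hsv[...,1]>115),'dishB',.025)
m,p=comp(win(410,190,435,275)&(hsv[...,1]>130),'handle',.018)
v,u=np.nonzero(win(400,190,430,220)&(hsv[...,2]<110))
q=np.array([plane('top',a,b,.009)[:2] for a,b in zip(u,v)]); print('nose px',len(q))
for x0 in np.arange(.60,.68,.006):
    s=q[(q[:,0]>=x0)&(q[:,0]<x0+.006)]
    if len(s): print(round(x0,3),len(s),s.mean(0),s[:,1].min(),s[:,1].max())
# roof corners
comp((abs(Z-.336)<.012)&win(300,50,420,130)|(win(300,50,420,130)&(Z>.32)),'roof',.336)
for (u,v) in [(328,161),(328,158),(329,152),(376,169),(377,163),(378,158),(379,152)]: print('arm',u,v,P[v,u], im[v,u])
# door top edge points
m=win(318,125,400,145)&(abs(Z-.3)<.008); q=P[m]; print('door top',len(q),cv2.minAreaRect(q[:,:2].astype(np.float32)))
E
```

```text
eye tri (array([ 0.7343, -0.0946,  0.2689]), np.float64(0.011070755760639487))
bat 2496 [0.568  0.2678] [0.1967 0.1702] 89.78868103027344
dishA 4 [0.4194 0.0356] [0.0134 0.    ] 45.16243362426758
dishB 4 [ 0.388  -0.1313] [0.0056 0.0071] 25.779104232788086
handle 309 [ 0.4868 -0.325 ] [0.1542 0.0208] 1.286402940750122
nose px 119
0.6 27 [ 0.6016 -0.2993] -0.34892166259756613 -0.25701887997555256
0.606 6 [ 0.6094 -0.323 ] -0.3263437484825613 -0.31963739614688125
0.612 6 [ 0.616  -0.3233] -0.3266151294382785 -0.3199036274509949
0.618 2 [ 0.621  -0.3218] -0.32346055772662485 -0.3201702590653587
0.624 4 [ 0.626 -0.322] -0.32373007086945677 -0.32030372527113754
0.63 4 [ 0.6327 -0.3223] -0.32399998987462186 -0.3205709590458829
0.636 8 [ 0.6398 -0.309 ] -0.3242703156595984 -0.27152034778089196
0.642 30 [ 0.646  -0.2964] -0.32110663522843813 -0.2716357490932968
0.648 10 [ 0.6512 -0.2966] -0.3114713146700631 -0.2817663550186592Traceback (most recent call last):
  File "<stdin>", line 26, in <module>
  File "<stdin>", line 15, in comp
  File "<stdin>", line 7, in plane
  File "<stdin>", line 5, in ray
  File "h.py", line 4, in cam
    c=robot.camera_info(n); f=200/np.tan(np.radians(c['vfov']/2)); return c,f
ValueError: time passes only in moves, steps and waits
```

```bash
python3 - <<'E'
s=open('h.py').read().replace("def cam(n):","import functools\n@functools.lru_cache(None)\ndef cam(n):")
s+='''
def rays(n,u,v):
    c,f=cam(n); T=np.linalg.inv(c['view']); d=np.stack([(u-c['cx'])/f,(v-c['cy'])/f,np.ones(np.shape(u))],-1)@T[:3,:3].T; return T[:3,3],d
def plane(n,u,v,z):
    o,d=rays(n,np.asarray(u,float),np.asarray(v,float)); return (o+d*((z-o[2])/d[...,2])[...,None])[...,:2]
def win(x0,y0,x1,y1):
    m=np.zeros((400,640),bool); m[y0:y1,x0:x1]=1; return m
def comp(m,name,z,n='top'):
    k,l,s,c=cv2.connectedComponentsWithStats(m.astype(np.uint8)); k=1+np.argmax(s[1:,4]); v,u=np.nonzero(l==k)
    p=plane(n,u,v,z).astype(np.float32); r=cv2.minAreaRect(p); print(name,len(u),np.round(r[0],4),np.round(r[1],4),round(r[2],2)); return r
'''
open('h.py','w').write(s)
E
python3 - <<'E'
from h import *
np.set_printoptions(suppress=True,precision=4)
D=np.load('/tmp/top.npz'); im,P=D['im'],D['P']; hsv=cv2.cvtColor(im,cv2.COLOR_RGB2HSV).astype(int); Z=P[...,2]
print('bat/bench/dish hsv',hsv[221,238],hsv[180,280],hsv[271,315],hsv[255,300])
comp(win(205,195,270,248)&(hsv[...,0]>24)&(hsv[...,2]>150),'bat',.01)
comp(win(285,240,345,300)&(hsv[...,1]>95),'dishA',.03)
comp(win(346,248,390,296)&(hsv[...,1]>95),'dishB',.025)
r=comp(win(300,50,420,130)&(Z>.325),'roof',.336); print(cv2.boxPoints(r))
for (u,v) in [(328,161),(328,158),(329,152),(376,169),(377,163),(378,158),(379,152)]: print('arm',u,v,P[v,u], im[v,u])
m=win(318,125,400,145)&(abs(Z-.3)<.008); print('door top',m.sum()); r=cv2.minAreaRect(P[m][:,:2].astype(np.float32)); print(r,cv2.boxPoints(r))
E
```

```text
bat/bench/dish hsv [ 33  28 184] [ 18  47 164] [ 13 115 160] [ 17  54 169]
bat 1496 [0.5693 0.2755] [0.1473 0.1075] 72.78
dishA 1282 [0.4047 0.0258] [0.112  0.1123] 25.28
dishB 723 [ 0.4026 -0.1389] [0.0853 0.085 ] 60.7
roof 5846 [ 0.8705 -0.1121] [0.2676 0.1629] 81.24
[[ 0.7696 -0.2319]
 [ 0.9306 -0.2567]
 [ 0.9714  0.0078]
 [ 0.8104  0.0326]]
arm 328 161 [ 0.7696 -0.0223  0.0004] [126 117 104]
arm 328 158 [ 0.7422 -0.02    0.1411] [66 64 66]
arm 329 152 [ 0.7599 -0.0231  0.1446] [65 64 64]
arm 376 169 [ 0.7422 -0.1831 -0.0024] [96 90 80]
arm 377 163 [ 0.7271 -0.1685  0.1373] [65 64 65]
arm 378 158 [ 0.7424 -0.1718  0.1386] [65 64 64]
arm 379 152 [ 0.7496 -0.1696  0.1796] [24 24 24]
door top 795
((0.7766913175582886, -0.10617611557245255), (0.2040550857782364, 0.04213687777519226), 81.62309265136719) [[ 0.741  -0.204 ]
 [ 0.7827 -0.2102]
 [ 0.8124 -0.0083]
 [ 0.7707 -0.0022]]
```

```bash
cat >> h.py <<'E'
A=0.05; DZ=-0.006; KY=np.radians(-8.6); HOOK=np.array([.165,.028,0])
HINGE=np.array([.7617,-.0957,.140])
def Rz(a): return np.array([[np.cos(a),-np.sin(a),0],[np.sin(a),np.cos(a),0],[0,0,1.]])
FLIP=1
def tool(yaw,s=None): s=s or FLIP; return Rz(yaw)@np.diag([s,-s,-1.])
def tcp_for_hook(h,yaw,off=np.zeros(3)):
    return np.asarray(h)+Rz(yaw)@(np.array([A,0,DZ])-HOOK-off)
def eye(th,tang=0.):
    return HINGE+Rz(KY)@np.array([-(.134*np.sin(th)+.027*np.cos(th)),0,.134*np.cos(th)-.027*np.sin(th)])
E
python3 - <<'E'
from h import *
np.set_printoptions(suppress=True,precision=3)
print(robot.camera_info('wrist'), robot.read_tcp_rot(), robot.read_qpos())
for s in(1,-1):
    print(s)
    P=[('pick',np.array([.4868+.05,-.3237,.003]),np.radians(1.4))]+[(f'eye{t}',tcp_for_hook(eye(t),KY),KY) for t in(0,.5,1,1.57)]
    b=np.array([.555,.275,.0135]); P+=[('place',tcp_for_hook(b,0),0),('place-',tcp_for_hook(b,np.radians(-17)),np.radians(-17))]
    for n,p,y in P:
        q=robot.ik(p,tool(y,s)); print(n,p,None if q is None else np.array(q))
E
```

```text
{'vfov': 65.70646984690485, 'cx': 318.65523296535804, 'cy': 206.3700884299562, 'T_tool_cam': array([[ 0.001, -0.966, -0.258,  0.068],
       [ 1.   ,  0.001, -0.   , -0.   ],
       [ 0.   , -0.258,  0.966, -0.159],
       [ 0.   ,  0.   ,  0.   ,  1.   ]])} [[ 0.955 -0.297 -0.   ]
 [-0.297 -0.955 -0.001]
 [ 0.     0.001 -1.   ]] [ 89.215  20.587   0.641  -0.02  -70.137 -16.506]
1
pick [ 0.537 -0.324  0.003] [-13.274  28.613 -19.64    0.    -41.747 104.674]
eye0 [ 0.617 -0.102  0.268] [  8.457  14.618  -2.296   0.    -73.085  72.943]
eye0.5 [ 0.557 -0.093  0.239] [ 10.375   9.734 -12.45    0.    -67.816  71.025]
eye1 [ 0.518 -0.087  0.184] [ 11.869   8.38  -21.686   0.    -59.935  69.531]
eye1.57 [ 0.511 -0.086  0.107] [ 12.146  12.41  -28.108   0.    -49.482  69.254]
place [0.44  0.247 0.007] [ 51.649  19.556 -35.53    0.    -34.914  38.351]
place- [0.437 0.282 0.007] [ 54.48   20.658 -33.577   0.    -35.765  18.52 ]
-1
pick [ 0.537 -0.324  0.003] [-13.274  28.613 -19.64    0.    -41.747 -75.326]
eye0 [ 0.617 -0.102  0.268] [   8.457   14.618   -2.296    0.     -73.085 -107.057]
eye0.5 [ 0.557 -0.093  0.239] [  10.375    9.734  -12.45     0.     -67.816 -108.975]
eye1 [ 0.518 -0.087  0.184] [  11.869    8.38   -21.686    0.     -59.935 -110.469]
eye1.57 [ 0.511 -0.086  0.107] [  12.146   12.41   -28.108    0.     -49.482 -110.746]
place [0.44  0.247 0.007] [  51.649   19.556  -35.53    -0.     -34.914 -141.649]
place- [0.437 0.282 0.007] [  54.48    20.658  -33.577   -0.     -35.765 -161.48 ]
```

```bash
python3 - <<'E'
from h import *
np.set_printoptions(suppress=True,precision=4)
y=np.radians(1.4); p=np.array([.4868,-.3252,0])+Rz(y)@np.array([A,0,0])
robot.goto([.43,.12,.28],tool(0))
robot.goto(p+[0,0,.10],tool(y))
robot.servo_line(p+[0,0,.003],speed=.1)
print('pre',robot.read_force(),robot.read_position())
robot.move_gripper(0.0); robot.dwell(.2)
print(robot.read_grip_width(),robot.read_finger_force(),robot.read_force())
robot.servo_line(p+[0,0,.10],speed=.1); robot.dwell(.3)
print(robot.read_t(),robot.read_grip_width(),robot.read_force(),robot.read_position())
im,d=robot.grab_frame('wrist'); np.savez('/tmp/w1',im=im,d=d); cv2.imwrite('pics/w1.png',im[...,::-1])
E
```

```text
pre [-0.1925  0.5748 -0.1379] [ 0.5373 -0.3242  0.0037]
0.27058864186366566 29.99998927116394 [ 0.5007  0.4333 -0.2014]
7.7083 0.27002950069133774 [-0.1607  0.1131 -1.1549] [ 0.5366 -0.3239  0.0995]
```

View pics/w1.png

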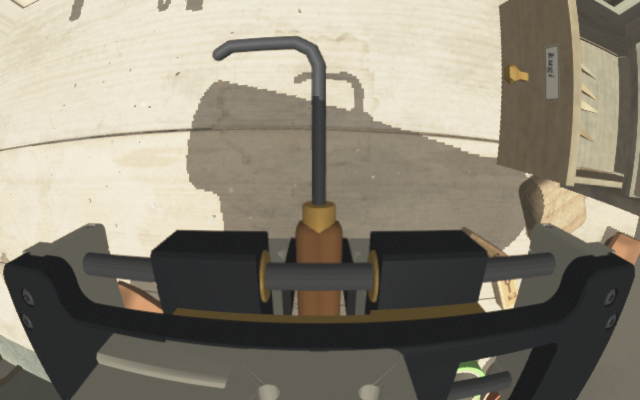

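The wrist view shows the rod held squarely, with the nose from (222,50) to (300,43). I'll compute the hook's place in the tool frame, then move to just right of the eye.

```bash
cat >> h.py <<'E'
def wpts(uv,d):
    "wrist pixels + depth -> tool coords"
    c,f=cam('wrist'); T=c['T_tool_cam']; out=[]
    for u,v in uv:
        x,y=u-c['cx'],v-c['cy']; r=np.hypot(x,y); t=r/f
        z=d[int(round(v)),int(round(u))]; k=z*np.tan(t)/max(r,1e-9)
        out.append((T@[x*k,y*k,z,1])[:3])
    return np.array(out)
def wpix(p):
    c,f=cam('wrist'); q=np.linalg.inv(c['T_tool_cam'])@np.r_[p,1]; r=np.hypot(q[0],q[1]); t=np.arctan2(r,q[2])
    return np.array([c['cx'],c['cy']])+f*t*q[:2]/r
E
python3 - <<'E'
from h import *
np.set_printoptions(suppress=True,precision=4)
D=np.load('/tmp/w1.npz')
uv=[(230,47),(245,45),(262,43),(280,42),(318,110),(318,150),(318,190)]
print(wpts(uv,D['d'])); print('expect hook tool', np.array([.115,-.028,.006-.012]), wpix([.115,-.028,-.006]))
# pre-thread
e=eye(0.05); K=Rz(KY)
robot.goto(tcp_for_hook(e+K@[-.10,-.06,0],KY),tool(KY))
robot.servo_line(tcp_for_hook(e+K@[0,-.055,0],KY),speed=.08); robot.dwell(.3)
print(robot.read_t(),robot.read_force(),e,robot.read_position()-tcp_for_hook(e+K@[0,-.055,0],KY))
for n in('wrist','top'):
    p,R=robot.read_position(),robot.read_tcp_rot()
    im,d=robot.grab_frame(n); np.savez('/tmp/p2'+n,im=im,d=d,p=p,R=R)
    if n=='wrist': cv2.imwrite('pics/w2.png',im[...,::-1])
E
```

```text
[[ 0.1093 -0.0443 -0.0101]
 [ 0.1094 -0.0365 -0.0112]
 [ 0.1098 -0.028  -0.0113]
 [ 0.1097 -0.0193 -0.0116]
 [ 0.0759 -0.0012 -0.0117]
 [ 0.0566 -0.0012 -0.0104]
 [ 0.0371 -0.0012 -0.0112]]
expect hook tool [ 0.115 -0.028 -0.006] [264.1298  35.9326]
10.4333 [-0.7283 -0.2648 -0.8547] [ 0.7284 -0.0907  0.2725] [-0.0001  0.      0.0002]
```

View pics/w2.png

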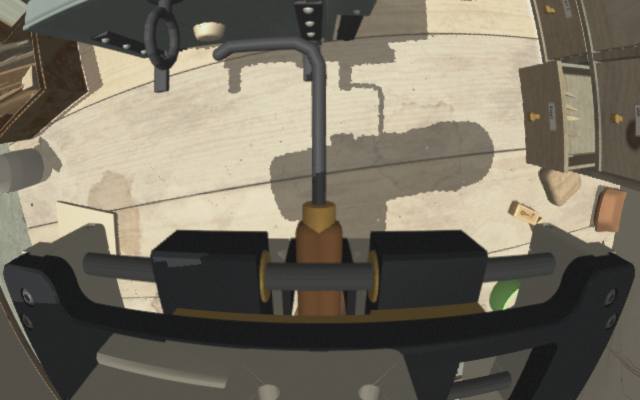

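The ring is at px (161,38), spanning (146–178, 8–68). The nose tip is at (218,53), to the right of the ring and roughly level with it. Next I'll fit the ring in tool coordinates.

```bash
python3 - <<'E'
from h import *
np.set_printoptions(suppress=True,precision=4)
D=np.load('/tmp/p2wrist.npz'); d=D['d']
def pts(x0,y0,x1,y1):
    uv=[(u,v) for v in range(y0,y1) for u in range(x0,x1)]; return np.array(uv),wpts(uv,d)
uv,P=pts(140,0,186,75); k=(P[:,2]>-.045)&(P[:,2]<.03)&(d[uv[:,1],uv[:,0]]>0)
uv,P=uv[k],P[k]; print(len(P),uv.min(0),uv.max(0))
print('pct',np.percentile(P,[1,5,50,95,99],axis=0))
for a in np.arange(P[:,0].min(),P[:,0].max(),.004):
    s=P[(P[:,0]>=a)&(P[:,0]<a+.004)]
    if len(s): print(round(a,4),len(s),'y',s[:,1].min(),s[:,1].max(),'z',s[:,2].min(),s[:,2].max())
# upper-arc visible surface points: circle fit outer radius 15+... (x,z)
uv,N=pts(225,30,300,60); k=(N[:,2]>-.03)&(N[:,2]<.01); N=N[k]; print('nose',np.percentile(N,[2,50,98],axis=0))
print('TCP',D['p'],'R',D['R'])
E
```

```text
1988 [140   0] [185  70]
pct [[ 0.103  -0.118  -0.026 ]
 [ 0.1049 -0.1077 -0.0251]
 [ 0.127  -0.0822 -0.0074]
 [ 0.148  -0.0799  0.0211]
 [ 0.1483 -0.0787  0.0282]]
0.102 152 y -0.08562905203098121 -0.07969801778990156 z -0.01990867103225634 0.00129138951432331
0.106 187 y -0.08619215104818605 -0.07932501208779721 z -0.02417044511958269 0.004396237951678539
0.11 159 y -0.0861938129257924 -0.07959423507850776 z -0.0256752195300244 0.005124130070156441
0.114 157 y -0.08591302492921099 -0.07959431645234188 z -0.02680126325021502 0.00814417688661817
0.118 150 y -0.08589472240399397 -0.07975270136971388 z -0.026988004706645738 0.007608262776556712
0.122 148 y -0.08564782127731241 -0.07966701426646507 z -0.027098196481032483 0.007051566507581736
0.126 160 y -0.08584260155275282 -0.0795771977071361 z -0.025067125763920534 0.0065497105373674425
0.13 200 y -0.08615227359788126 -0.07848729746451089 z -0.022615046724539567 0.003858503396381524
0.134 83 y -0.08415036569562577 -0.0789609699928761 z -0.01865484034662908 -0.0012052430048105633
0.138 96 y -0.08659411891513147 -0.07811025385688763 z -0.013849560476468237 -0.004879826413779931
0.142 70 y -0.09812522871030514 -0.07648920871760068 z -0.013540832004105371 0.0034079612063701026
0.146 426 y -0.12345720448976275 -0.07794367750800506 z -0.008654103251846762 0.02998142458336936
nose [[ 0.1063 -0.0464 -0.0121]
 [ 0.1094 -0.028  -0.0104]
 [ 0.1134 -0.0106 -0.0077]]
TCP [ 0.6022 -0.1555  0.2667] R [[ 0.9888 -0.1495  0.0004]
 [-0.1495 -0.9888  0.    ]
 [ 0.0004 -0.0001 -1.    ]]
```

Relative to the tool, the ring centre is (0.120, −0.083, −0.009) and the hook is (0.110, −0.028, −0.009). The ring's outer diameter comes out at 36 mm, as specified. I'll thread the nose now.

```bash
cat >> h.py <<'E'
HOOKT=np.array([.1098,-.028,-.0086])   # hook in tool frame, measured
HINGE[:2]=[.7605,-.0955]
def tcp_h(h,yaw=KY): return np.asarray(h)-tool(yaw)@HOOKT
E
python3 - <<'E'
from h import *
np.set_printoptions(suppress=True,precision=4)
D=np.load('/tmp/p2wrist.npz'); e=D['p']+D['R']@[.120,-.083,-.009]; print('eye',e,'model',eye(0),eye(.03)); K=Rz(KY)
robot.servo_line(tcp_h(e+K@[.002,-.055,0]),speed=.05)
f0=robot.read_force()
for y in(-.03,-.015,0):
    robot.servo_line(tcp_h(e+K@[.002,y,0]),speed=.05); print(y,robot.read_force()-f0)
robot.dwell(.2); im,d=robot.grab_frame('wrist'); np.savez('/tmp/w3',im=im,d=d); print(robot.read_t())
cv2.imwrite('pics/w3.png',cv2.resize(im[0:130,80:400],None,fx=2.4,fy=2.4)[...,::-1])
E
```

```text
eye [ 0.7332 -0.0914  0.2758] model [ 0.7338 -0.0915  0.274 ] [ 0.7298 -0.0909  0.2731]
-0.03 [ 0.1874 -0.0836  0.0733]
-0.015 [-0.1039 -0.8436 -1.2083]
0 [0.5866 0.1459 0.289 ]
12.725
```

View pics/w3.png

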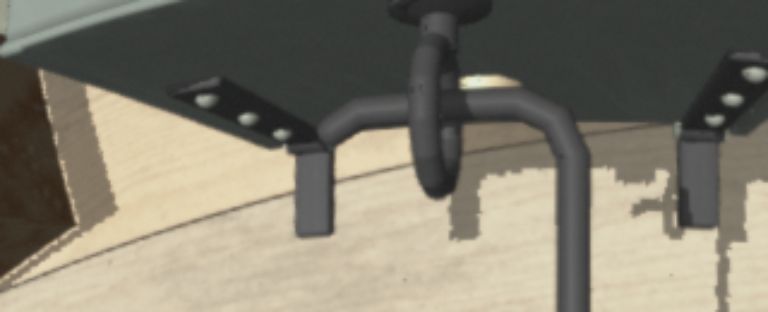

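The nose passes through the ring, with the ring mid-nose and the tip out on the left. Now I'll lower the door along the arc, logging forces.

```bash
python3 - <<'E'
from h import *
np.set_printoptions(suppress=True,precision=2)
f0=robot.read_force()
for th in np.arange(.08,1.50,.08):
    h=eye(th); h[2]+=.001
    robot.servo_line(tcp_h(h),speed=.03 if th<.7 else .035)
    f=robot.read_force()-f0; print(round(th,2),round(robot.read_t(),1),f)
    if np.linalg.norm(f)>15: print('STOP'); break
robot.dwell(.3); print(robot.read_force()-f0,robot.read_t())
im,d=robot.grab_frame('wrist'); np.savez('/tmp/w4',im=im,d=d); cv2.imwrite('pics/w4.png',im[:,:,::-1])
E
```

```text
0.08 13.3 [-0.56  1.03  0.92]
0.16 13.8 [0.2  1.13 0.48]
0.24 14.3 [0.02 0.45 0.76]
0.32 14.8 [-0.47  0.99  0.87]
0.4 15.4 [0.68 1.86 1.01]
0.48 15.9 [-0.37  1.51 -0.4 ]
0.56 16.4 [-1.73  1.16  0.33]
0.64 16.9 [-1.87  1.91 -1.14]
0.72 17.4 [-0.2   0.16 -1.15]
0.8 17.8 [-1.11  1.7  -1.29]
0.88 18.3 [-0.52  1.55 -1.51]
0.96 18.7 [ 0.34  0.4  -1.21]
1.04 19.2 [-0.2   1.65 -1.07]
1.12 19.7 [-0.37  1.36 -2.58]
1.2 20.1 [-0.11  1.44 -2.22]
1.28 20.6 [ 1.11  0.97 -2.01]
1.36 21.0 [ 1.82  1.72 -1.94]
1.44 21.5 [ 1.42  1.23 -1.76]
[ 2.31  0.56 -2.08] 21.7917
```

View pics/w4.png

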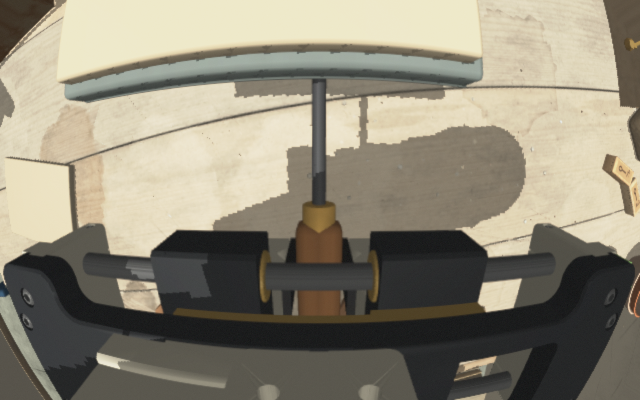

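The door is almost level and the rod is holding about 2 N. I'll finish lowering until the stops take the load.

```bash
python3 - <<'E'
from h import *
np.set_printoptions(suppress=True,precision=4)
h=eye(1.5)
for z in (.122,.119,.116,.1135,.111):
    hh=eye(1.57); hh[2]=z; robot.servo_line(tcp_h(hh),speed=.02); robot.dwell(.3)
    print(z,np.mean([robot.read_force() for _ in range(1)],0),robot.read_position()[2])
D4=np.load('/tmp/w4.npz')['d']; im,d=robot.grab_frame('wrist')
for dd in(D4,d):
    print('shank',wpts([(318,100),(318,120),(318,150),(318,190)],dd)[:,2],'handle',wpts([(318,215),(318,230)],dd)[:,2])
    p=wpts([(150,50),(250,40),(400,40),(150,25),(250,20),(400,20)],dd); print('door top',p[:,2],p[:,0])
print(robot.read_t(),robot.read_force())
P=cloud('top')[2]; K=Rz(KY)
q=(P.reshape(-1,3)-HINGE)@K; k=(abs(q[:,1])<.08)&(q[:,0]>-.158)&(q[:,0]<-.09)&(q[:,2]>-.05)&(q[:,2]<.1); q=q[k]
print('door plane fit slope,z',len(q),np.polyfit(q[:,0],q[:,2],1),np.median(q[:,2]),np.percentile(q[:,0],[1]))
E
```

```text
0.122 [-0.1441  0.4044 -0.8626] 0.1135511388306922
0.119 [ 0.6479 -0.2581 -1.1516] 0.11042447161825196
0.116 [-0.7348 -0.4597 -1.1184] 0.10743456930256272
0.1135 [-0.4245  0.7494 -1.1557] 0.10494922263169035
0.111 [ 0.0578  0.3007 -1.7752] 0.10245948672630253
shank [-0.0096 -0.0108 -0.0104 -0.0104] handle [-0.0151 -0.0152]
door top [-0.055  -0.0559 -0.0572 -0.0553 -0.0556 -0.0559] [0.1002 0.0986 0.0986 0.1104 0.1062 0.1066]
shank [-0.0104 -0.012  -0.0112 -0.0114] handle [-0.0156 -0.0157]
door top [-0.0693 -0.0683 -0.0694 -0.0699 -0.0681 -0.0684] [0.0959 0.095  0.095  0.1046 0.1016 0.102 ]
25.1917 [ 0.2131  0.6679 -1.6664]
door plane fit slope,z 1028 [0.3073 0.071 ] 0.03275489193313241 [-0.1562]
```

The door top is at z ≈ 0.171 (170 expected) and the load is off the rod, so the door is resting on its stops fully open. Next I'll unhook, retreat and lay the rod down.

```bash
python3 - <<'E'
from h import *
np.set_printoptions(suppress=True,precision=4)
K=Rz(KY); e=eye(1.57); e[2]=.1135; e=e+K@[.002,0,0]
robot.servo_line(tcp_h(e),speed=.03)
for y in(-.02,-.04,-.065):
    robot.servo_line(tcp_h(e+K@[0,y,0]),speed=.05); print(y,robot.read_force())
robot.servo_line(tcp_h(e+K@[-.085,-.065,0]),speed=.08)
d=robot.grab_frame('top')[1]
robot.servo_line(tcp_h(e+K@[-.085,-.065,.10]),speed=.12)
by=np.radians(-17.2); a=np.radians(1.07)
Rp=Rz(by)@np.array([[np.cos(a),0,-np.sin(a)],[0,1,0],[np.sin(a),0,np.cos(a)]])@np.diag([1,-1,-1.])
h=np.array([.5693,.2755,.0135])+Rz(by)@[.005,-.0,0]
T=lambda dz: h+[0,0,dz]-Rp@HOOKT
print(T(0),robot.ik(T(0),Rp),robot.ik(T(.1),Rp))
robot.goto(T(.12),Rp); robot.servo_line(T(.03),speed=.1); robot.dwell(.2)
print(robot.read_t(),robot.read_force())
im,d=robot.grab_frame('wrist'); cv2.imwrite('pics/w5.png',im[...,::-1])
print('nose tool',wpts([(245,45),(262,43),(280,42)],d),'bat z',(robot.read_position()[2]-wpts([(200,45),(230,100),(262,100)],d)[:,2]))
E
```

```text
-0.02 [-0.361  -0.0974 -1.7899]
-0.04 [-0.3642  0.3494 -0.7526]
-0.065 [-0.4146  0.7053 -0.8767]
[0.4611 0.2797 0.0029] [ 52.8207  22.1395 -32.6144   1.7581 -34.8931  18.5403] [ 52.825   14.1203 -26.9834   1.342  -48.5385  19.0896]
32.3167 [ 0.0212 -0.2395 -1.9211]
nose tool [[ 0.1093 -0.0362 -0.0109]
 [ 0.1097 -0.0278 -0.0107]
 [ 0.1094 -0.0189 -0.012 ]] bat z [0.0089 0.0104 0.0103]
```

View pics/w5.png

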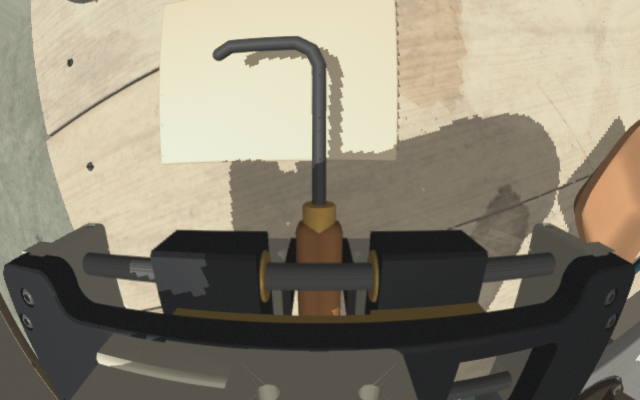

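The nose is centred over the slab, with the slab's near edge at v≈160 and the handle clear of it. The slab top reads 10 mm. I'll lower and release.

```bash
python3 - <<'E'
from h import *
np.set_printoptions(suppress=True,precision=4)
R=robot.read_tcp_rot(); p=np.array([.4611,.2797,.0029])
robot.servo_line(p+[0,0,.006],speed=.05); robot.dwell(.3); f0=robot.read_force()
for dz in np.arange(.004,-.0025,-.001):
    robot.servo_line(p+[0,0,dz],speed=.02); robot.dwell(.15); f=robot.read_force()-f0; print(round(dz,4),f)
    if f[2]>1.2: break
robot.move_gripper(.6); robot.dwell(.3); print(robot.read_force())
robot.servo_line(np.array(robot.read_position())+[0,0,.12],speed=.08)
robot.goto([.33,.42,.28],tool(np.radians(-17.2))) if robot.ik([.33,.42,.28],tool(np.radians(-17.2))) is not None else None
robot.dwell(.3); im,d,P=cloud('top'); np.savez('/tmp/end',im=im,P=P); cv2.imwrite('pics/end.png',im[...,::-1]); print(robot.read_t())
s=np.s_; hsv=cv2.cvtColor(im,cv2.COLOR_RGB2HSV).astype(int)
comp(win(285,240,345,300)&(hsv[...,1]>95),'dishA',.03)
comp(win(346,248,390,296)&(hsv[...,1]>95),'dishB',.025)
q=(P.reshape(-1,3)-HINGE)@Rz(KY); k=(abs(q[:,1])<.08)&(q[:,0]>-.15)&(q[:,0]<-.02)&(q[:,2]>-.02)&(q[:,2]<.1); print('door slope',np.polyfit(q[k,0],q[k,2],1),k.sum())
E
```

```text
0.004 [ 0.3229 -0.0056 -0.1082]
0.003 [-0.6404  0.2358  2.0784]
[-0.2433  0.1328 -0.4176]
38.075
dishA 1284 [0.4047 0.0258] [0.112  0.1123] 25.28
dishB 723 [ 0.4026 -0.1389] [0.0853 0.085 ] 60.7
door slope [0.0362 0.0395] 2369
```

View pics/end.png

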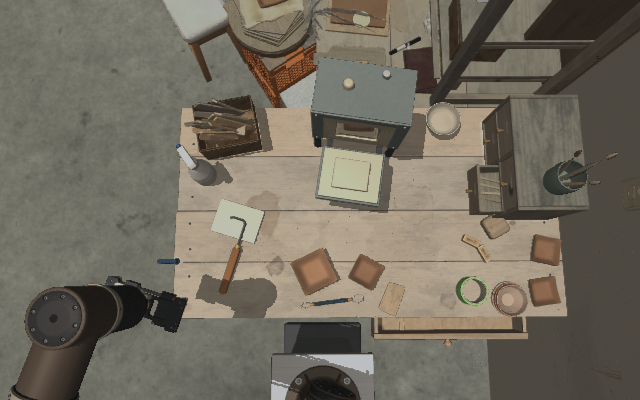

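The final top view shows the door lying open at (350,178), the nose on the slab at (237,218) and the handle on the bench at (230,270). The dishes measure the same as before. Handing in.

```bash
python3 -c "
from rig import robot
print(robot.job_done())"
```

```text
the job is handed in; nothing more can be done
None
```

The job is handed in at about 38 s: the door was lowered under control to fully open, the rod lies with its hot end on the slab and its handle on the bench, and the two dishes have not moved.

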